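# Clamp a hub in the quick-release work holder

## Robot

A 6-joint arm with a two-finger parallel gripper is mounted at the origin on a cart in front of the work surface, level with it; the furniture and walls round the work are solid. World frame = base frame: x ahead of the robot, y to its left, z up, the work surface at z = 0. Lengths are in m, angles in degrees, forces in N, time in s.
With the tool pointing down it reaches from about 0.375 to 0.9 m from the base axis. Payload 3.1 kg.
Tool frame: the origin (TCP) lies on the centre line of the jaws, within the pads' length; the fingertips stand 14 mm ahead of it and the grasp point (between the pads) lies 5 mm behind it (bot.tips_ahead is the distance from the TCP to the fingertips, in m); z points along the fingers, y is the line along which they close (so a half turn about z gives the same grasp; the last joint's range is limited). The gripper opens to 87 mm and grips with 3 to 60 N. Pads are 19 mm wide; open, the fingers measure 117 mm over their backs; the gripper's body (75 mm by 190 mm) begins 51 mm behind the grasp point.
Start: joints at [-76.117, 30.224, 82.088, -0, 67.689, -10.227], TCP at [0.255, -0.57, 0.237] pointing down, gripper open.
Joint ranges: [-176.69, 176.69], [-43.24, 126.21], [12.49, 139.97], [-82, 262], [0, 151.66], [-163.58, 163.58]. Speed limits (degrees/s): [159.86, 159.86, 180, 180, 180, 180].

## Interface

Orientations are given as a 3x3 rotation matrix whose columns are the frame's x, y, z axes.
In Python, from rig import bot gives the robot as it stands.
- The arm moves only by the tool play_rows, never from a script. Its argument "moves" is a list that holds one entry, the list of rows, each a list of 6 numbers: the shift along the tool's x, y, z in mm, then the turn, a rotation vector about the tool's x, y, z in rad. A call has 1 to 5 rows; each row shifts and turns the commanded pose from where the row before left it, along the tool's axes as they then stand; what a row does not reach is not made up. A row lasts 1/10 s, in which the tool goes at most 50 mm and 8.59 degrees, less where a joint would pass 70% of its speed; a pose out of reach is approached as far as the arm can. A call with a gripper value outside its range is refused whole. "fingers" is the opening, from -1 (shut) to 1 (fully open), set as the call begins (left out, the last holds). The fingers move at their own pace and stop on an object; the grip force is fixed at half the most. Time passes only in rows, so rows that do not move let the fingers close. It gives the time, the measured TCP pose, the force, the opening and the grip force at its end, in the units of the state.
- bot.read_state(): the state, without advancing time (a new reading comes with each control period).
- bot.capture(name): name is "side" or "top" or "wrist"; returns a dict with "image" (420x560x3 uint8, blue, green, red), "fx", "fy", "cx", "cy" (pixels), "R" (3x3) and "t" (3): a world point X has camera coordinates R X + t. Camera axes: x right, y down, z forward; pixel columns grow to the right and rows downward; lengths in m; the calibration is good to about 2 mm. A picture is of the moment at which its call begins. There is no depth.
- bot.hand_in(): hands the job in; it is judged then, once.
Trained networks look in a picture, given as the dict that the camera call returned (one of the last four; its "shot" number tells which), for a name from the list of things; names that differ only in an ending like _2 or _b are one class to them, and where a whole thing is asked for, a point or a joint stands for the part that bears it (a point fixed in the world has none). Each returns a list of dicts, best first, with "confidence" (0 to 1); they miss things now and then, are a little off and sometimes report something else, mostly with a low value. They report only what shows in the picture. A call takes as long as a camera call.
- bot.search_frame(picture, query): "centre" ([column, row] in pixels, amid what is visible of it).
- bot.silhouettes(picture, query): "pixels" (420x560 bool, what is visible of it) and "centre" ([column, row] in pixels, amid what is visible of it).
- bot.pinpoint(picture, query): "centre" ([column, row] in pixels: a listed point, or the origin of a listed thing).
The state is a dict: "time_s": time; "joint_positions": joint angles; "qvel": joint speeds; "tau": joint torques, N m; "position": TCP position; "tcp_rot": TCP orientation; "force": force on the tool from outside, world axes, zero at the start; "moment": the same for the moment, N m; "opening": opening from 0.0 (shut) to 1.0 (fully open); "grasp_force": force on a finger pad.
Only numpy, scipy, OpenCV 4.12 (cv2) and the standard library are available. Lean on these libraries where they do the work, as an engineer would, in place of code of your own. Each camera call takes 0.05 s, during which the arm holds its last target. There are 200 camera calls.

## Task

Lay the small black USB hub flat on the two rubber rests of the work holder, lengthwise between its jaws, and let go of it. Then squeeze the red release lever and, keeping it squeezed, slide the blue frame towards the hub until its sprung pad has pushed the hub against the fixed jaw and is itself pressed in so far that the sleeve's rim stands on the green ring of the pad's stem; let go there so that the latch drops into a notch and the clamp holds by itself. Never drive the pad so far in that it bottoms, and leave the multimeter, the screwdriver and the screw jar where they are.

Things in the scene. Friction and masses are not known exactly. Their poses are not given: they have to be found in the camera images.
- holder: work holder, fixed on the bench: dark base plate 262 x 84 x 8 mm, two steel rods along its x axis (from the frame towards the fixed jaw), z up. Origin: on the underside, on the middle line; base from x = -138 to +124 mm. A toothed bar with a notch every 6 mm runs along the middle line under the frame
- fixed_jaw (a point): middle of the rubber face of the fixed jaw, 41 mm above the bench, at holder x = +106 mm; the face looks to the holder's -x; the aluminium jaw is 62 mm wide, its top 56 mm high
- rest_centre (a point): where the underside of the hub shall be centred: on top of the two rubber rests (strips 10 mm wide at y = +-16 mm, holder x = 28 to 106 mm, 26 mm above the bench); axes as the holder's. Centred here, the hub has at least 7 mm room at both ends while the frame is in its starting notch
- frame: blue frame, 70 mm wide, sliding on the rods. Origin: on the middle line, at bench height, under the latch; axes as the holder's. It starts latched in a notch; the next notches follow every 6 mm towards the fixed jaw, up to 54 mm on (travel 58 mm), with 0.4 mm play either way. Friction below 1 N with the lever squeezed; locked both ways with the lever free
- jaw_front (a point): front of the frame's upright blue jaw (18 mm ahead of the frame's origin, 41 mm up; jaw top 56 mm). A brass sleeve runs through it, holding the sprung pad: stem with green ring, rubber disc 22 mm wide. The sleeve is screwed out differently each time: the free pad's face is 29 to 53 mm ahead of here. Spring 1.0 N/mm, travel 16 mm; the sleeve's rim is on the green ring at 4 to 12 mm (4 to 12 N)
- squeeze_point (a point): on the frame, 46 mm behind its origin, 84 mm above the bench: midway between the outer faces of thumb post and red lever when squeezed (36 mm apart; free: 48 mm). Only the lever moves: its outer (+x) face is 30 mm ahead of this point when free, 18 mm when squeezed. Both tops are 100 mm high; nothing else within 60 mm is above 56 mm
- thumb_post (a point): middle of the fixed blue thumb post at 84 mm height, 8 mm thick (along x), 26 mm wide, outer (-x) face 4 mm behind this point. When the fingers open, the pressed pad pushes the frame back after the finger behind the post; the latch reaches the teeth some 2 mm later and drops into the next notch behind: let go slowly, about 4 mm past the wanted notch
- release_lever (a joint): angle of the red lever (8 mm thick, 26 mm wide, on a pin 26 mm above the bench), rad: 0 free, latch in a notch; 0.125 latch just clear of the teeth, or lying on top of one; 0.20 fully squeezed against its stop. Its spring takes about 2.5 N (free) to 4.7 N (squeezed) at the squeeze point
- hub_centre (a point): centre (half-way up) of the small black USB hub, 50 x 76 x 26 mm, 0.06 kg, loose on the bench: x axis along its 50 mm; y axis along its 76 mm, which shall lie along the holder's x axis (either way round); z up
- hub: the same hub; origin under its centre, axes as above
- multimeter: yellow and black hand multimeter, 150 x 74 x 43 mm, a bystander; origin under its centre
- screwdriver: red-handled screwdriver, 204 mm, a bystander; origin under its centre
- screw_jar: clear jar with a blue lid, 50 mm across, 58 mm high, a bystander; origin under its centre

How it is judged (in metres and radians):
On the way, in this order (a step that is already met when the one before it is completed fails the run):
1. the hub lies flat on the rests between the jaws, let go (z of hub_centre in the frame of rest_centre between 0.01 and 0.016 m and y of hub_centre in the frame of rest_centre between -0.01 and 0.01 m and angle between the y axis of hub_centre and the x axis of holder, either way round below 0.2 rad and angle between hub_centre's own z axis and vertical below 0.08 rad and contact force between the fingers and hub below 0.1 N), for 0.2 s.
2. with the lever held squeezed, the frame's pad presses on the hub (value of joint release_lever above 0.13 rad and contact force between frame and hub above 2 N), for 0.1 s.
At the end, for the whole second after the job is handed in: The hub lies flat on the rests (height within 3 mm, middle line within 12 mm, along the holder within 0.15 rad), clamped by the pad with 3.5 to 12.5 N (the green ring at the sleeve's rim); the lever has sprung back below 0.05 rad, so the latch sits in a notch; the frame is at rest (contact force between frame and hub between 3.5 and 12.5 N and value of joint release_lever below 0.05 rad and linear speed of frame below 0.005 m/s and z of hub_centre in the frame of rest_centre between 0.01 and 0.016 m and y of hub_centre in the frame of rest_centre between -0.012 and 0.012 m and angle between the y axis of hub_centre and the x axis of holder, either way round below 0.15 rad and angle between hub_centre's own z axis and vertical below 0.08 rad); the robot touches nothing.
It fails at once if the pad is driven home and crushes the hub (over 20 N) (contact force between frame and hub above 20 N).
It fails at once if the multimeter is moved by more than 30 mm (distance of multimeter from where it was at the start of the episode above 0.03 m).
It fails at once if the screwdriver is moved by more than 30 mm (distance of screwdriver from where it was at the start of the episode above 0.03 m).
It fails at once if the screw jar is moved by more than 30 mm (distance of screw_jar from where it was at the start of the episode above 0.03 m).
It also fails if it takes over 56 s, if anything falls off the work surface, if the arm or the gripper's body presses on something with over 40 N, if the wrist force passes 120 N, or if a joint passes its speed limit or range.

## Working session

There is one attempt and no reset: what is moved stays moved. The work goes in short steps, Python scripts to look and compute and a tool call to move; the robot and the scene stay as the last step left them, time stands still between calls to the robot, and variables do not carry over. Pictures are saved under pics/ and viewed, at most 12 in all, crops included, and the job is handed in when it is done.

Besides the shell and the picture viewer there is one more tool, called after "Request:" as name(argument=value, ...), one argument or row to a line, values as JSON. play_rows: Moves the arm, as the interface text tells. Its arguments: {"type":"object","properties":{"moves":{"type":"array","items":{"type":"array","items":{"type":"array","items":{"type":"number"}}}},"fingers":{"type":"number"}},"required":["moves"]}

```bash
mkdir -p pics; cat > h.py <<'E'
import numpy as np, cv2
from rig import bot
from scipy.optimize import least_squares
def ray(p,uv):
    d=p["R"].T@np.array([(uv[0]-p["cx"])/p["fx"],(uv[1]-p["cy"])/p["fy"],1.])
    return -p["R"].T@p["t"], d
def onz(p,uv,z):
    o,d=ray(p,uv); return o+d*(z-o[2])/d[2]
def proj(p,X):
    c=np.asarray(X)@p["R"].T+p["t"]; return np.stack([p["fx"]*c[...,0]/c[...,2]+p["cx"],p["fy"]*c[...,1]/c[...,2]+p["cy"]],-1)
E
python3 - <<'E'
from h import *
np.set_printoptions(precision=4,suppress=True)
P={n:bot.capture(n) for n in("side","top")}
H=dict(holder=0,fixed_jaw=.041,rest_centre=.026,frame=0,jaw_front=.041,squeeze_point=.084,thumb_post=.084,hub_centre=.013,hub=0,multimeter=0,screwdriver=0,screw_jar=0)
for n,p in P.items():
    cv2.imwrite(f"pics/{n}0.png",p["image"])
    print(n,-p["R"].T@p["t"])
    for q,z in H.items():
        for r in bot.pinpoint(p,q)[:2]: print(q,np.round(r["centre"],1),round(r["confidence"],2),onz(p,r["centre"],z))
s=bot.read_state();print(s["position"],s["tcp_rot"],s["opening"],s["time_s"])
E
```

```text
side [-0.1885 -1.4358  0.8967]
holder [244.6 213.9] 0.88 [0.5863 0.1095 0.    ]
fixed_jaw [268.4 196.7] 0.78 [0.6935 0.1203 0.041 ]
rest_centre [254.3 205.1] 0.56 [0.6277 0.1102 0.026 ]
frame [228.4 218.9] 0.86 [0.517  0.1032 0.    ]
jaw_front [237.1 208.7] 0.81 [0.5459 0.0882 0.041 ]
jaw_front [266.7 240.3] 0.48 [ 0.5287 -0.16    0.041 ]
squeeze_point [218.4 198.7] 0.69 [0.4861 0.1145 0.084 ]
thumb_post [212.2 200.2] 0.76 [0.462  0.1141 0.084 ]
hub_centre [269.4 237.8] 0.49 [ 0.5681 -0.1083  0.013 ]
hub [264.7 236.5] 0.44 [ 0.5696 -0.0732  0.    ]
multimeter [301.5 315.3] 0.72 [ 0.4491 -0.4932  0.    ]
screwdriver [185.9 195. ] 0.67 [ 0.4574  0.3686 -0.    ]
screw_jar [304.  310.7] 0.75 [ 0.4657 -0.4799  0.    ]
top [ 0.499  -0.0448  1.1484]
holder [225.7 232.8] 0.93 [0.5829 0.1246 0.    ]
fixed_jaw [226.3 196.2] 0.58 [0.6863 0.1192 0.041 ]
fixed_jaw [226.  246.9] 0.37 [0.5397 0.1168 0.041 ]
rest_centre [223.6 212. ] 0.85 [0.6419 0.1283 0.026 ]
frame [233.1 248.6] 0.67 [0.5362 0.1016 0.    ]
jaw_front [224.6 247.6] 0.81 [0.5377 0.1207 0.041 ]
squeeze_point [226.  265.5] 0.63 [0.4876 0.1094 0.084 ]
thumb_post [223.9 274.2] 0.79 [0.4642 0.1146 0.084 ]
hub_centre [297.3 234.9] 0.66 [ 0.5765 -0.0877  0.013 ]
hub [299.5 234.9] 0.59 [ 0.5774 -0.0948  0.    ]
multimeter [430.  273.8] 0.75 [ 0.4651 -0.4754  0.    ]
screwdriver [137.9 270. ] 0.93 [0.4726 0.3806 0.    ]
screwdriver [226. 248.] 0.18 [0.5379 0.1227 0.    ]
screw_jar [261.  167.1] 0.52 [0.7832 0.0217 0.    ]
[ 0.2553 -0.5704  0.2365] [[ 0.9127  0.4086 -0.    ]
 [ 0.4086 -0.9127  0.    ]
 [ 0.     -0.     -1.    ]] 1.001941076548693 1.3
```

View pictures.

```bash
python3 - <<'E'
import cv2
a=cv2.imread("pics/top0.png")[130:310,110:350];cv2.imwrite("pics/topc.png",cv2.resize(a,None,fx=3.3,fy=3.3,interpolation=cv2.INTER_CUBIC))
E
```

```text
(no output)
```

View pics/side0.png

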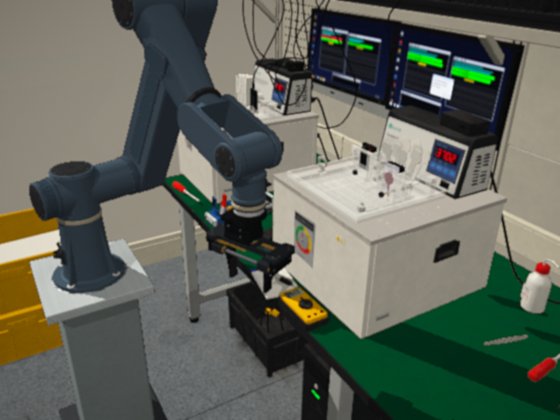

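View pics/topc.png

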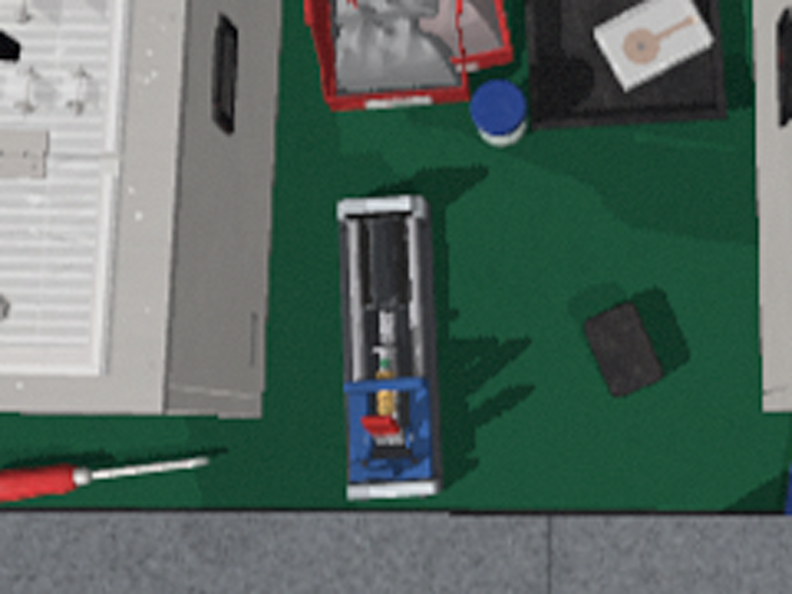

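Top view: the hub is at crop (622,348), with its long axis about 24° from +x, which already matches the tool's yaw. The holder's axis runs nearly along +x, with the frame nearest the robot. The side view is largely blocked by the instrument boxes. I'll move to an overview pose between the hub and the holder.

Request:
play_rows(
  moves=[
    [[29,-35,-8,0,0,0],[29,-35,-8,0,0,0],[29,-35,-8,0,0,0],[29,-35,-8,0,0,0],[29,-35,-8,0,0,0]],
  ],
  fingers=1,
)

```text
time_s: 1.8
position: [0.3164, -0.3498, 0.2769]
tcp_rot: [[0.913, 0.408, 0.0], [0.408, -0.913, -0.0], [0.0, 0.0, -1.0]]
force: [0.9, 0.3, 0.7]
opening: 1.002
grasp_force: 0.0
```

Request:
play_rows(
  moves=[
    [[29,-35,-8,0,0,0],[29,-35,-8,0,0,0],[29,-35,-8,0,0,0],[29,-35,-8,0,0,0],[29,-35,-8,0,0,0]],
  ],
)

```text
time_s: 2.3
position: [0.3772, -0.1308, 0.3172]
tcp_rot: [[0.913, 0.408, 0.001], [0.408, -0.913, -0.001], [0.001, 0.001, -1.0]]
force: [0.6, 0.6, -0.6]
opening: 1.001
grasp_force: 0.0
```

Request:
play_rows(
  moves=[
    [[29,-35,-8,0,0,0],[29,-35,-8,0,0,0],[30,0,0,0,0,0],[0,0,0,0,0,0]],
  ],
)

```text
time_s: 2.7
position: [0.4315, -0.0311, 0.3334]
tcp_rot: [[0.911, 0.413, 0.004], [0.413, -0.911, -0.001], [0.004, 0.002, -1.0]]
force: [-0.2, -0.9, 0.5]
opening: 1.001
grasp_force: 0.0
```

```bash
python3 - <<'E'
from h import *
np.set_printoptions(precision=4,suppress=True)
p=bot.capture("wrist");cv2.imwrite("pics/w1.png",p["image"]);s=bot.read_state()
print(s["position"],s["time_s"],-p["R"].T@p["t"],p["R"],p["fx"]);np.savez("w1",**{k:p[k] for k in("R","t","fx","fy","cx","cy","image")})
t=s["tcp_rot"];print("cam in tool",t.T@(-p["R"].T@p["t"]-s["position"]))
for q,z in dict(holder=0,fixed_jaw=.041,rest_centre=.026,jaw_front=.041,squeeze_point=.084,thumb_post=.084,hub_centre=.013).items():
    for r in bot.pinpoint(p,q)[:1]: print(q,np.round(r["centre"],1),round(r["confidence"],2),onz(p,r["centre"],z))
for r in bot.silhouettes(p,"hub")[:1]:
    c,_=cv2.findContours(r["pixels"].astype("uint8"),0,2);c=max(c,key=cv2.contourArea)[:,0]
    X=np.array([onz(p,u,.026)[:2] for u in c],np.float32);print("hubrect",r["confidence"],cv2.minAreaRect(X*1000))
E
```

```text
[ 0.4298 -0.0318  0.3329] 2.75 [0.5028 0.0017 0.4817] [[ 0.4123 -0.911   0.0028]
 [-0.8738 -0.3946  0.284 ]
 [-0.2577 -0.1196 -0.9588]] 315.94537798062197
cam in tool [ 0.0804 -0.0003 -0.1488]
holder [229.1  21.2] 0.59 [0.5857 0.1185 0.    ]
jaw_front [213.7  48.1] 0.58 [0.5426 0.1152 0.041 ]
squeeze_point [190.3  96.7] 0.92 [0.4784 0.1108 0.084 ]
thumb_post [188.2 108.2] 0.87 [0.4651 0.1087 0.084 ]
hub_centre [364.5  95.2] 0.74 [ 0.5762 -0.0906  0.013 ]
hubrect 0.9 ((571.84619140625, -88.97254180908203), (73.86089324951172, 53.449951171875), 23.154870986938477)
```

View pics/w1.png

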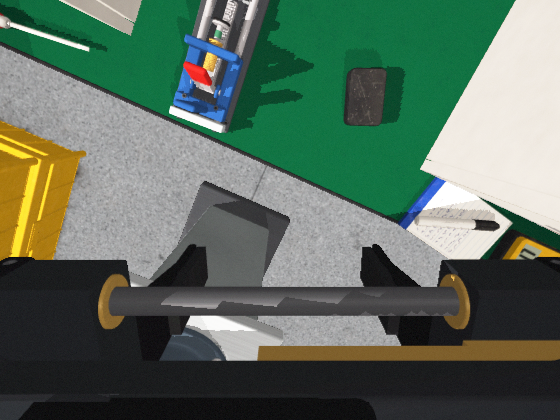

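The wrist view shows the hub at (365,97) and the holder's frame end at (205,85). Next I'll go above the hub.

Request:
play_rows(
  moves=[
    [[22,22.5,36,0,0,0],[22,22.5,36,0,0,0],[22,22.5,36,0,0,0],[22,22.5,36,0,0,0],[21,22,30,0,0,0]],
  ],
)

```text
time_s: 3.65
position: [0.5744, -0.0913, 0.1563]
tcp_rot: [[0.913, 0.408, -0.002], [0.408, -0.913, 0.001], [-0.001, -0.001, -1.0]]
force: [-1.0, 0.1, 1.3]
opening: 1.001
grasp_force: 0.0
```

Request:
play_rows(
  moves=[
    [[0,0,0,0,0,0],[0,0,0,0,0,0]],
  ],
)

```text
time_s: 3.85
position: [0.5732, -0.0907, 0.1572]
tcp_rot: [[0.913, 0.408, -0.003], [0.408, -0.913, 0.001], [-0.003, -0.003, -1.0]]
force: [-0.4, 0.0, 0.5]
opening: 0.997
grasp_force: 0.0
```

```bash
cat >> h.py <<'E'
def fitbox(p,mask,dims,z0,x0):
    """pose (x,y,yaw) of an upright box (lx,ly,lz) from its mask, by convex outline"""
    lx,ly,lz=dims
    c,_=cv2.findContours(mask.astype("uint8"),0,2);c=cv2.convexHull(max(c,key=cv2.contourArea)).astype(float)[:,0]
    def f(v):
        a=v[2];C=np.array([[sx*lx/2,sy*ly/2,z] for sx in(-1,1) for sy in(-1,1) for z in(z0,z0+lz)])
        W=C.copy();W[:,0]=v[0]+np.cos(a)*C[:,0]-np.sin(a)*C[:,1];W[:,1]=v[1]+np.sin(a)*C[:,0]+np.cos(a)*C[:,1]
        h=cv2.convexHull(proj(p,W).astype(np.float32))
        return [cv2.pointPolygonTest(h,(float(u[0]),float(u[1])),True) for u in c]
    r=least_squares(f,x0,diff_step=1e-3,x_scale=[.01,.01,.1],loss="soft_l1");return r.x,np.sqrt(np.mean(r.fun**2))
E
python3 - <<'E'
from h import *
np.set_printoptions(precision=4,suppress=True)
p=bot.capture("wrist");cv2.imwrite("pics/w2.png",p["image"]);s=bot.read_state();print(s["position"],s["time_s"])
for r in bot.pinpoint(p,"hub_centre")[:1]: print(r["centre"],r["confidence"],onz(p,r["centre"],.013))
r=bot.silhouettes(p,"hub")[0];v,e=fitbox(p,r["pixels"],(.076,.050,.026),0,[.575,-.09,.41]);print("fit",v,np.degrees(v[2]),e,r["pixels"].sum())
d=v[:2]-s["position"][:2];print("tool delta mm",1000*s["tcp_rot"].T[:2]@np.r_[d,0], "tool yaw",np.degrees(np.arctan2(s["tcp_rot"][1,0],s["tcp_rot"][0,0])))
E
```

```text
[ 0.5733 -0.0904  0.1586] 3.9
[284.9, 199.1] 0.9 [ 0.5755 -0.0907  0.013 ]
fit [ 0.5756 -0.0906  0.398 ] 22.800965861177172 2.3169807009444203 4279
tool delta mm [2.0059 1.0866] tool yaw 24.076917176162247
```

View pics/w2.png

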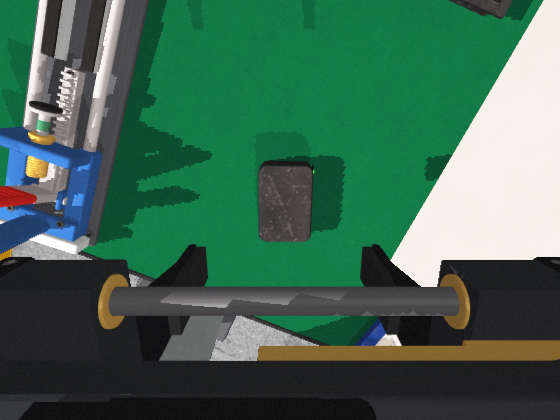

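The hub is centred at (286,202) and aligned with the tool. Next I'll descend and grasp.

Request:
play_rows(
  moves=[
    [[1,1,45,0,0,-0.02],[1,0,45,0,0,0],[0,0,35,0,0,0],[0,0,15,0,0,0],[0,0,0,0,0,0]],
  ],
)

```text
time_s: 4.5
position: [0.5753, -0.09, 0.0183]
tcp_rot: [[0.904, 0.427, -0.002], [0.427, -0.904, 0.001], [-0.001, -0.002, -1.0]]
force: [-0.5, -0.7, 0.5]
opening: 0.999
grasp_force: 0.0
```

Request:
play_rows(
  moves=[
    [[0,0,0,0,0,0],[0,0,0,0,0,0],[0,0,0,0,0,0],[0,0,0,0,0,0],[0,0,0,0,0,0]],
  ],
  fingers=-1,
)

```text
time_s: 5.0
position: [0.5766, -0.0906, 0.0193]
tcp_rot: [[0.904, 0.427, 0.001], [0.427, -0.904, -0.0], [0.001, 0.001, -1.0]]
force: [-0.6, -0.7, -0.9]
opening: 0.629
grasp_force: 0.0
```

Request:
play_rows(
  moves=[
    [[0,0,0,0,0,0],[0,0,0,0,0,0],[0,0,0,0,0,0],[0,0,0,0,0,0]],
  ],
)

```text
time_s: 5.4
position: [0.5765, -0.0905, 0.019]
tcp_rot: [[0.904, 0.427, 0.0], [0.427, -0.904, -0.0], [0.0, 0.0, -1.0]]
force: [-1.2, 0.5, 5.2]
opening: 0.578
grasp_force: 29.8
```

Request:
play_rows(
  moves=[
    [[0,0,-20,0,0,0],[0,0,-40,0,0,0],[0,0,-45,0,0,0],[0,0,-45,0,0,0],[0,0,0,0,0,0]],
  ],
)

```text
time_s: 5.9
position: [0.5803, -0.0917, 0.1745]
tcp_rot: [[0.904, 0.427, 0.012], [0.427, -0.904, -0.004], [0.009, 0.009, -1.0]]
force: [0.7, -0.0, -0.5]
opening: 0.575
grasp_force: 29.7
```

The hub is gripped (opening about 50 mm). Next I'll turn to the holder's yaw of about 4.3° and go over the holder to measure it.

Request:
play_rows(
  moves=[
    [[0,0,-30,0,0,0.12],[0,0,-30,0,0,0.12],[0,0,-30,0,0,0.12],[-6,-47,0,0,0,0],[-6,-47,0,0,0,0]],
  ],
)

```text
time_s: 6.4
position: [0.5569, 0.0021, 0.2584]
tcp_rot: [[0.997, 0.077, 0.001], [0.077, -0.997, 0.0], [0.001, 0.0, -1.0]]
force: [-0.1, 1.5, -1.7]
opening: 0.575
grasp_force: 29.7
```

Request:
play_rows(
  moves=[
    [[-6,-47,0,0,0,0],[-6,-37,0,0,0,0],[0,0,0,0,0,0]],
  ],
)

```text
time_s: 6.7
position: [0.535, 0.0893, 0.257]
tcp_rot: [[0.996, 0.086, -0.005], [0.086, -0.996, 0.002], [-0.004, -0.002, -1.0]]
force: [0.2, -0.9, -0.1]
opening: 0.574
grasp_force: 29.7
```

```bash
python3 - <<'E'
from h import *
np.set_printoptions(precision=4,suppress=True)
p=bot.capture("wrist");cv2.imwrite("pics/w3.png",cv2.resize(p["image"],None,fx=1.4,fy=1.4,interpolation=cv2.INTER_CUBIC));s=bot.read_state();print(s["position"],s["tcp_rot"],s["time_s"])
np.savez("w3",**{k:p[k] for k in("R","t","fx","fy","cx","cy","image")})
for q,z in dict(holder=0,fixed_jaw=.041,rest_centre=.026,frame=0,jaw_front=.041,squeeze_point=.084,thumb_post=.084).items():
    for r in bot.pinpoint(p,q)[:1]: print(q,np.round(r["centre"],1),round(r["confidence"],2),onz(p,r["centre"],z))
E
```

```text
[0.5364 0.0871 0.2572] [[ 0.9964  0.0849 -0.0029]
 [ 0.0849 -0.9964 -0.    ]
 [-0.0029 -0.0002 -1.    ]] 6.75
holder [266.3 140.5] 0.81 [0.5808 0.1155 0.    ]
fixed_jaw [265.1  35.5] 0.67 [0.6897 0.1222 0.041 ]
rest_centre [262.4  87.6] 0.61 [0.6405 0.1227 0.026 ]
frame [264.1 182.3] 0.69 [0.5272 0.1147 0.    ]
jaw_front [261.7 173.4] 0.89 [0.5463 0.1162 0.041 ]
```

View pics/w3.png

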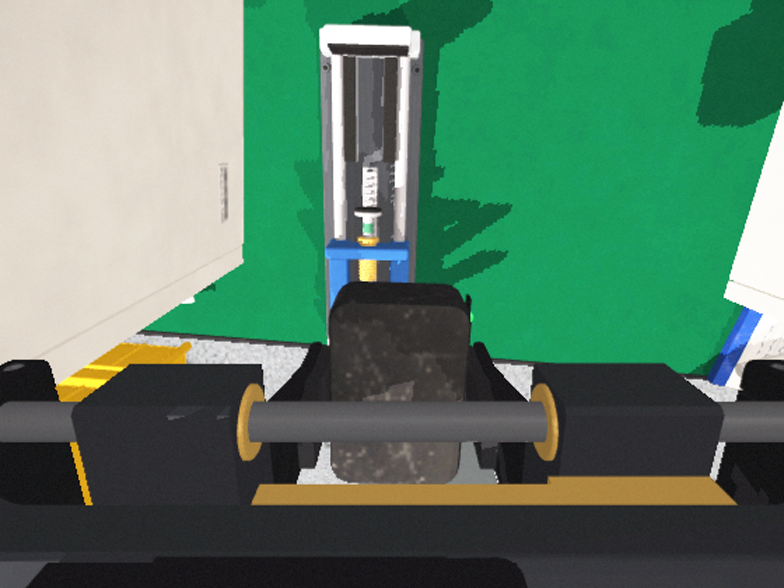

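The wrist view shows the fixed jaw's top at (321–423, 44), the blue jaw at (327–409, 245) and the two dark rests at x≈351 and 390, with the hub in hand in front. The box wall runs along x≈243. I'll convert these pixels.

```bash
python3 - <<'E'
from h import *
np.set_printoptions(precision=4,suppress=True)
p=dict(np.load("w3.npz"))
L={"fj_top_L":(320,46,.056),"fj_top_R":(423,46,.056),"rubber_bot_L":(330,54,.041),"rubber_bot_R":(410,54,.041),
"restL100":(351,100,.026),"restR100":(390,100,.026),"restL155":(351,155,.026),"restR155":(391,155,.026),"restLend":(351,161,.026),"restRend":(390,161,.026),
"bj_L":(326,258,.056),"bj_R":(409,258,.056),"bj_farL":(329,242,.056),"bj_farR":(408,242,.056),"baseL100":(322,100,.008),"baseR100":(420,100,.008),"baseR230":(417,230,.008),"wall0":(243,5,0),"wall260":(243,262,0),"disc":(368,211,.041)}
for k,(u,v,z) in L.items(): print(k,onz(p,(u/1.4,v/1.4),z))
E
```

```text
fj_top_L [0.6859 0.1571 0.056 ]
fj_top_R [0.692  0.0849 0.056 ]
rubber_bot_L [0.6843 0.1522 0.041 ]
rubber_bot_R [0.6893 0.0934 0.041 ]
restL100 [0.656  0.1367 0.026 ]
restR100 [0.6587 0.106  0.026 ]
restL155 [0.6147 0.1344 0.026 ]
restR155 [0.6175 0.1018 0.026 ]
restLend [0.61   0.1341 0.026 ]
restRend [0.6127 0.1022 0.026 ]
bj_L [0.534  0.1469 0.056 ]
bj_R [0.5398 0.0804 0.056 ]
bj_farL [0.5472 0.1451 0.056 ]
bj_farR [0.5526 0.0825 0.056 ]
baseL100 [0.6559 0.1625 0.008 ]
baseR100 [0.6629 0.0818 0.008 ]
baseR230 [0.5556 0.0736 0.008 ]
wall0 [0.7213 0.2292 0.    ]
wall260 [0.5105 0.2325 0.    ]
disc [0.5725 0.1166 0.041 ]
```

Request:
play_rows(
  moves=[
    [[36,-8,20,0,0,0],[36,-7,30,0,0,0],[35,-7,35,0,0,0],[0,0,40,0,0,0],[0,0,35,0,0,0]],
  ],
)

```text
time_s: 7.6
position: [0.6438, 0.1148, 0.0962]
tcp_rot: [[0.997, 0.08, -0.0], [0.08, -0.997, -0.0], [-0.0, 0.0, -1.0]]
force: [-0.2, -0.2, -2.2]
opening: 0.572
grasp_force: 29.7
```

Request:
play_rows(
  moves=[
    [[0,0,0,0,0,0],[0,0,0,0,0,0]],
  ],
)

```text
time_s: 7.8
position: [0.643, 0.1149, 0.0983]
tcp_rot: [[0.997, 0.08, -0.001], [0.08, -0.997, 0.0], [-0.001, -0.0, -1.0]]
force: [1.0, 0.4, -0.0]
opening: 0.574
grasp_force: 29.7
```

```bash
python3 - <<'E'
from h import *
np.set_printoptions(precision=4,suppress=True)
p=bot.capture("wrist");s=bot.read_state();print(s["position"],s["tcp_rot"],s["time_s"],s["force"])
cv2.imwrite("pics/w4.png",p["image"])
for q,z in dict(fixed_jaw=.041,rest_centre=.026,jaw_front=.041,hub_centre=.067).items():
    for r in bot.pinpoint(p,q)[:1]: print(q,np.round(r["centre"],1),round(r["confidence"],2),onz(p,r["centre"],z))
E
```

```text
[0.6442 0.1151 0.1   ] [[ 0.9968  0.0799  0.0026]
 [ 0.0799 -0.9968  0.    ]
 [ 0.0026  0.0002 -1.    ]] 7.85 [-0.5151  0.4844 -0.0195]
fixed_jaw [273.8 168.4] 0.96 [0.6882 0.1248 0.041 ]
rest_centre [273.9 166.1] 0.41 [0.6873 0.1252 0.026 ]
hub_centre [282.9 270.7] 0.9 [0.6285 0.1141 0.067 ]
```

View pics/w4.png

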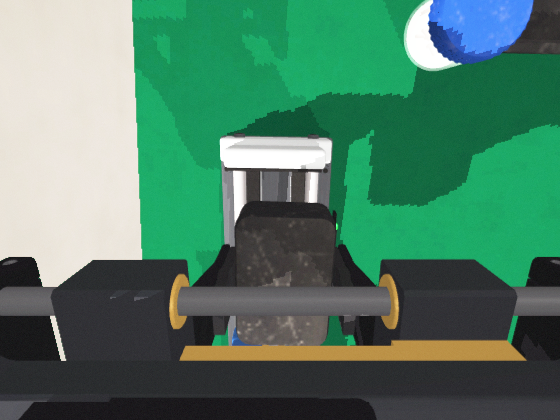

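The hub is above the rests at (286,275), and the fixed jaw's top spans columns 221–331. I'll measure the sideways offset relative to the hub within the same image.

```bash
python3 - <<'E'
from h import *
np.set_printoptions(precision=4,suppress=True)
p=bot.capture("wrist");s=bot.read_state();print(s["position"])
T=s["tcp_rot"];o=s["position"]
f=lambda u,v,z:1000*T.T@(onz(p,(u,v),z)-o)
z=s["position"][2]-.019+.026
for n,a in dict(jawL=(221,150,.056),jawR=(331,150,.056),jawface=(276,166,.056),hubF_L=(238,222,z),hubF_R=(335,222,z),hubR_L=(236,340,z),hubR_R=(329,340,z),hubfront=(286,203,z)).items(): print(n,f(*a))
g=cv2.cvtColor(p["image"],cv2.COLOR_BGR2GRAY);print(g[185,215:338])
r=bot.silhouettes(p,"hub")
if r:
  m=r[0]["pixels"];print([(v,np.where(m[v])[0][[0,-1]]) for v in (215,230,245,260,275,330) if m[v].any()])
E
```

```text
[0.644  0.1155 0.1008]
jawL [ 59.3487 -37.6521  45.0425]
jawR [59.3229 28.837  45.0608]
jawface [49.6533 -4.4789 45.0138]
hubF_L [ 31.0675 -21.3824  -6.8846]
hubF_R [31.046  24.4668 -6.872 ]
hubR_L [-35.096  -25.1728  -7.1441]
hubR_R [-35.1273  24.2997  -7.1305]
hubfront [40.3568  1.2878 -6.8421]
[122 122 122 121 124 122 108 107 117 155 161 156 155 157 139 132 135 141
 134 132 252 254 254 255 254 252 250 246 234 216 191 182 104  65  59  62
  60  60  59  57  59  59  60  64  60  43 133 156 107  99  99 102 100 104
 104 101 104 101 101 103 102 101 102 107  83  82  82  77  79  83  83  82
  80 130 139 143 191  88  68  69  72  71  68  70  69  71  69  69  73  62
 110 155 174 186 198 254 255 254 253 250 243 228 219 122 102  98 104 102
 103 101 103 106 105 106 103  80  75  77  75  74  73  75  72]
[(215, array([239, 335])), (230, array([235, 335])), (245, array([235, 334])), (260, array([234, 333])), (275, array([235, 331])), (330, array([236, 327]))]
```

Request:
play_rows(
  moves=[
    [[-2,-5.5,0,0,0,0],[0,0,20,0,0,0],[0,0,20,0,0,0],[0,0,11,0,0,0],[0,0,0,0,0,0]],
  ],
)

```text
time_s: 8.65
position: [0.6396, 0.1212, 0.0464]
tcp_rot: [[0.997, 0.081, -0.002], [0.081, -0.997, 0.0], [-0.002, -0.0, -1.0]]
force: [-0.8, -1.2, -1.1]
opening: 0.574
grasp_force: 29.8
```

Request:
play_rows(
  moves=[
    [[0,0,2,0,0,0],[0,0,0,0,0,0]],
  ],
)

```text
time_s: 8.85
position: [0.6408, 0.121, 0.0461]
tcp_rot: [[0.997, 0.081, 0.001], [0.081, -0.997, 0.0], [0.001, 0.0, -1.0]]
force: [-0.4, 1.0, -1.5]
opening: 0.578
grasp_force: 29.8
```

Request:
play_rows(
  moves=[
    [[0,0,0.5,0,0,0],[0,0,0,0,0,0]],
  ],
)

```text
time_s: 9.05
position: [0.6407, 0.1209, 0.0456]
tcp_rot: [[0.997, 0.081, 0.001], [0.081, -0.997, 0.0], [0.001, 0.0, -1.0]]
force: [-0.3, -0.1, -0.9]
opening: 0.572
grasp_force: 29.8
```

Request:
play_rows(
  moves=[
    [[0,0,0,0,0,0],[0,0,0,0,0,0],[0,0,0,0,0,0],[0,0,0,0,0,0]],
  ],
  fingers=0.5,
)

```text
time_s: 9.45
position: [0.6405, 0.1209, 0.0452]
tcp_rot: [[0.997, 0.081, 0.0], [0.081, -0.997, 0.0], [0.0, 0.0, -1.0]]
force: [-0.8, 0.6, -0.4]
opening: 0.737
grasp_force: 0.0
```

Request:
play_rows(
  moves=[
    [[0,0,-10,0,0,0],[0,0,-30,0,0,0],[0,0,-40,0,0,0],[0,0,-40,0,0,0],[0,0,-30,0,0,0]],
  ],
)

```text
time_s: 9.95
position: [0.6413, 0.121, 0.1986]
tcp_rot: [[0.997, 0.081, 0.004], [0.081, -0.997, 0.0], [0.004, 0.0, -1.0]]
force: [0.8, 0.5, -0.2]
opening: 0.747
grasp_force: 0.0
```

Request:
play_rows(
  moves=[
    [[-47,0,0,0,0,0],[-45,0,0,0,0,0],[-20,0,0,0,0,0],[0,0,0,0,0,0]],
  ],
)

```text
time_s: 10.35
position: [0.525, 0.112, 0.1958]
tcp_rot: [[0.997, 0.081, -0.003], [0.081, -0.997, -0.0], [-0.003, -0.0, -1.0]]
force: [0.1, -0.2, -0.8]
opening: 0.749
grasp_force: 0.0
```

```bash
python3 - <<'E'
from h import *
np.set_printoptions(precision=4,suppress=True)
p=bot.capture("wrist");cv2.imwrite("pics/w5.png",cv2.resize(p["image"],None,fx=1.4,fy=1.4,interpolation=cv2.INTER_CUBIC));s=bot.read_state();print(s["position"],s["tcp_rot"],s["time_s"],s["opening"])
np.savez("w5",**{k:p[k] for k in("R","t","fx","fy","cx","cy","image")})
for q,z in dict(holder=0,fixed_jaw=.041,rest_centre=.026,frame=0,jaw_front=.041,squeeze_point=.084,thumb_post=.084,hub_centre=.039).items():
    for r in bot.pinpoint(p,q)[:1]: print(q,np.round(r["centre"],1),round(r["confidence"],2),onz(p,r["centre"],z))
r=bot.silhouettes(p,"hub")[0];v,e=fitbox(p,r["pixels"],(.076,.050,.026),.026,[.64,.12,.08]);print("fit",v,np.degrees(v[2]),e)
E
```

```text
[0.5282 0.112  0.1961] [[ 0.9967  0.0807  0.0012]
 [ 0.0807 -0.9967  0.0001]
 [ 0.0012  0.     -1.    ]] 10.4 0.7508085093096354
holder [281.2 134.3] 0.93 [0.5839 0.1193 0.    ]
fixed_jaw [283.7   5.7] 0.65 [0.6909 0.1254 0.041 ]
frame [278.8 188.1] 0.95 [0.5256 0.1174 0.    ]
jaw_front [282.4 180.8] 0.68 [0.5425 0.1146 0.041 ]
squeeze_point [278.5 257.9] 0.72 [0.4807 0.113  0.084 ]
thumb_post [280.6 270.8] 0.86 [0.4681 0.1101 0.084 ]
hub_centre [283.3  75.2] 0.77 [0.6375 0.1214 0.039 ]
fit [0.6366 0.1204 0.0588] 3.369957786995912 1.6049324852940587
```

View pics/w5.png

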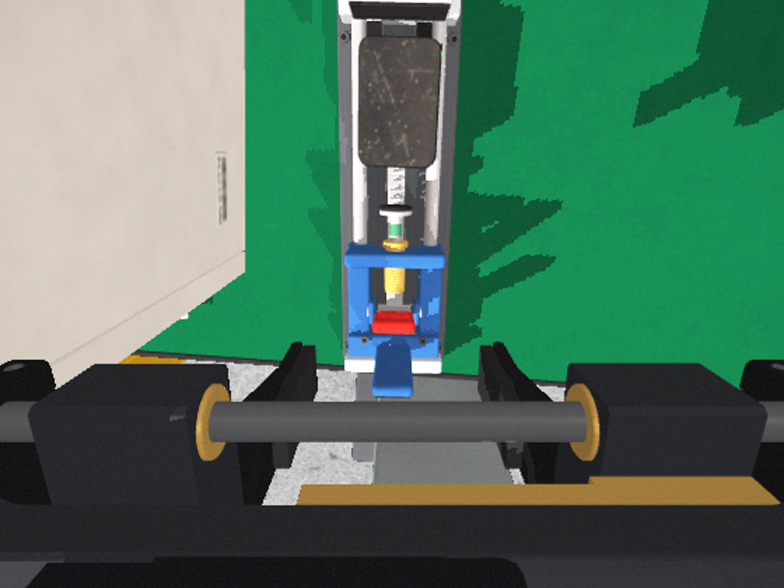

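The hub lies squarely on the rests (columns 358–440, rows 38–166). Pad disc, green ring and sleeve are visible at (396,210), (396,230) and (395,245), and the lever and post at (393,320) and (393,370). I'll compute the total gap G, and which way to turn for squeezing.

```bash
python3 - <<'E'
from h import *
np.set_printoptions(precision=4,suppress=True)
p=dict(np.load("w5.npz"));s=bot.read_state();print(s["joint_positions"])
for k,(u,v,z) in {"discface_top":(396,205,.052),"discface_side":(381,208,.041),"hubrear":(398,166,.050),"hubfront":(398,37,.052),"hubL":(358,100,.052),"hubR":(440,100,.052),"bj_front_top":(394,246,.056),"post_topL":(374,393,.1),"post_topR":(411,393,.1),"post_near":(393,396,.1),"lever_top":(393,332,.1),"lev_L":(372,330,.1),"lev_R":(414,330,.1),"fjrub":(398,20,.041)}.items(): print(k,onz(p,(u/1.4,v/1.4),z))
E
```

```text
[ 0.0925 26.9659 96.6848 -0.0009 56.356  85.4651]
discface_top [0.5764 0.1168 0.052 ]
discface_side [0.5726 0.1267 0.041 ]
hubrear [0.6007 0.1175 0.05  ]
hubfront [0.673  0.1234 0.052 ]
hubL [0.6372 0.1449 0.052 ]
hubR [0.6412 0.0952 0.052 ]
bj_front_top [0.5502 0.116  0.056 ]
post_topL [0.466  0.1215 0.1   ]
post_topR [0.4679 0.0987 0.1   ]
post_near [0.4649 0.1096 0.1   ]
lever_top [0.5072 0.1129 0.1   ]
lev_L [0.5075 0.1254 0.1   ]
lev_R [0.5095 0.1007 0.1   ]
fjrub [0.6847 0.1244 0.041 ]
```

Request:
play_rows(
  moves=[
    [[0,0,0,0,0,-0.143],[0,0,0,0,0,-0.143],[0,0,0,0,0,-0.143],[0,0,0,0,0,-0.143],[0,0,0,0,0,-0.143]],
  ],
  fingers=1,
)

```text
time_s: 11.35
position: [0.529, 0.1119, 0.1949]
tcp_rot: [[0.696, 0.719, -0.0], [0.719, -0.696, 0.0], [-0.0, -0.0, -1.0]]
force: [0.3, -0.3, 0.5]
opening: 0.991
grasp_force: 0.0
```

Request:
play_rows(
  moves=[
    [[0,0,0,0,0,-0.143],[0,0,0,0,0,-0.143],[0,0,0,0,0,-0.143],[0,0,0,0,0,-0.143],[0,0,0,0,0,-0.143]],
  ],
)

```text
time_s: 11.85
position: [0.529, 0.1119, 0.1949]
tcp_rot: [[0.054, 0.999, -0.0], [0.999, -0.054, -0.0], [-0.0, -0.0, -1.0]]
force: [-0.1, 0.8, 0.4]
opening: 1.001
grasp_force: 0.0
```

Request:
play_rows(
  moves=[
    [[0,0,0,0,0,-0.14],[1,-24,20,0,0,0],[1,-24,20,0,0,0],[0,0,0,0,0,0],[0,0,0,0,0,0]],
  ],
)

```text
time_s: 12.35
position: [0.4809, 0.1101, 0.1548]
tcp_rot: [[-0.08, 0.997, -0.0], [0.997, 0.08, 0.0], [0.0, -0.0, -1.0]]
force: [0.2, 1.0, 0.2]
opening: 0.998
grasp_force: 0.0
```

```bash
python3 - <<'E'
from h import *
np.set_printoptions(precision=4,suppress=True)
p=bot.capture("wrist");cv2.imwrite("pics/w6.png",p["image"]);s=bot.read_state();print(s["position"],s["tcp_rot"],s["time_s"],s["opening"])
np.savez("w6",**{k:p[k] for k in("R","t","fx","fy","cx","cy","image")})
for q,z in dict(jaw_front=.041,squeeze_point=.084,thumb_post=.084).items():
    for r in bot.pinpoint(p,q)[:1]: print(q,np.round(r["centre"],1),round(r["confidence"],2),onz(p,r["centre"],z))
E
```

```text
[0.4823 0.11   0.1554] [[-0.0798  0.9968  0.0023]
 [ 0.9968  0.0798  0.    ]
 [-0.0002  0.0023 -1.    ]] 12.4 0.9968703797807057
jaw_front [357.3 212.5] 0.76 [0.5446 0.1136 0.041 ]
squeeze_point [282.3 227.5] 0.8 [0.4797 0.1102 0.084 ]
thumb_post [263.9 225.2] 0.8 [0.4661 0.1109 0.084 ]
```

View pics/w6.png

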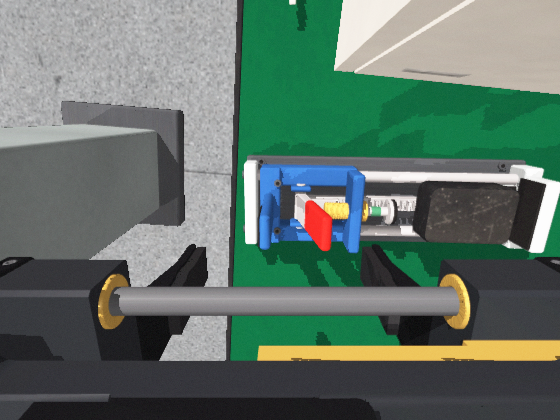

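Side-on wrist view: the post is at column 265, the lever at 318, the pad's face at about 398 and the hub at 415–517. The tool is centred over the squeeze point. I'll descend and squeeze.

Request:
play_rows(
  moves=[
    [[0,-1,30,0,0,0],[0,0,30,0,0,0],[0,0,15,0,0,0],[0,0,0,0,0,0]],
  ],
)

```text
time_s: 12.95
position: [0.4795, 0.1099, 0.0786]
tcp_rot: [[-0.08, 0.997, -0.003], [0.997, 0.08, -0.0], [0.0, -0.003, -1.0]]
force: [0.1, -0.1, -0.4]
opening: 0.999
grasp_force: 0.0
```

Request:
play_rows(
  moves=[
    [[0,0,0,0,0,0],[0,0,0,0,0,0],[0,0,0,0,0,0],[0,0,0,0,0,0],[0,0,0,0,0,0]],
  ],
  fingers=-1,
)

```text
time_s: 13.45
position: [0.4825, 0.1101, 0.0812]
tcp_rot: [[-0.08, 0.997, 0.007], [0.997, 0.08, 0.0], [-0.0, 0.007, -1.0]]
force: [3.6, 1.8, 3.0]
opening: 0.633
grasp_force: 2.0
```

Request:
play_rows(
  moves=[
    [[0,0,0,0,0,0],[0,0,0,0,0,0],[0,0,0,0,0,0],[0,0,0,0,0,0],[0,0,0,0,0,0]],
  ],
)

```text
time_s: 13.95
position: [0.4791, 0.1098, 0.0806]
tcp_rot: [[-0.079, 0.997, -0.001], [0.997, 0.079, -0.0], [0.0, -0.001, -1.0]]
force: [0.7, -1.1, 8.2]
opening: 0.407
grasp_force: 30.0
```

Squeezed (opening about 35 mm). I'll take a picture and compare the frame's position with the latched start.

```bash
python3 - <<'E'
from h import *
np.set_printoptions(precision=4,suppress=True)
p=bot.capture("wrist");s=bot.read_state();print(s["position"],s["time_s"],s["force"],s["moment"])
np.savez("w7",**{k:p[k] for k in("R","t","fx","fy","cx","cy","image")})
q=dict(np.load("w6.npz"))
a=np.hstack([q["image"][140:290,230:560],p["image"][140:290,230:560]])
cv2.imwrite("pics/w67.png",cv2.resize(np.vstack([q["image"][140:270,230:560],p["image"][90:270,230:560]]),None,fx=2,fy=1.9,interpolation=cv2.INTER_CUBIC))
E
```

```text
[0.4792 0.1098 0.0806] 14.0 [ 0.0314 -0.9699  7.8615] [-0.0869 -0.3733 -0.2578]
```

View pics/w67.png

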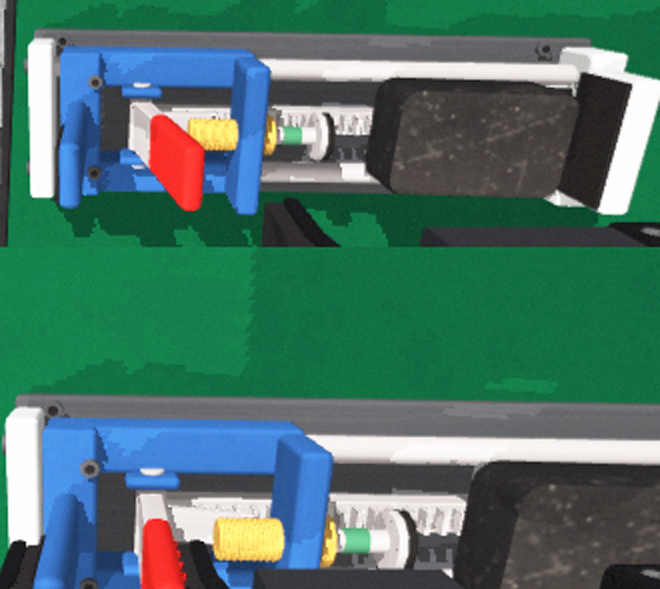

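```bash
python3 - <<'E'
from h import *
np.set_printoptions(precision=4,suppress=True)
q=dict(np.load("w6.npz"));p=dict(np.load("w7.npz"))
A=lambda X,Y:(230+X/2,140+Y/1.9); B=lambda X,Y:(230+X/2,90+(Y-247)/1.9)
print("base",onz(q,A(62,42),.008),onz(p,B(53,411),.008))
for n,a,b in (("fscrew",(95,83),(90,468)),("jawcorner",(235,55),(279,436)),("jawcorner2",(267,68),(331,462))):
  for z in (.02,.03,.04,.056): print(n,z,onz(q,A(*a),z),onz(p,B(*b),z))
print("disc",onz(q,A(331,135),.041),onz(p,B(415,540),.041)); 
print("discTop",onz(q,A(322,112),.052),onz(p,B(405,510),.052)); 
print("hubrear bottomleft",onz(q,A(366,168),.026),"top",onz(q,A(392,190),.052),"hub front top",onz(q,A(572,192),.052),"jaw face bottom/hub side",onz(q,A(556,203),.026),"face top far",onz(q,A(585,73),.056),"near",onz(q,A(606,207),.056))
print("disc p vs hub",onz(p,B(458,570),.041))
E
```

```text
base [0.4568 0.1457 0.008 ] [0.4568 0.1461 0.008 ]
fscrew 0.02 [0.4736 0.129  0.02  ] [0.4715 0.1286 0.02  ]
fscrew 0.03 [0.4737 0.1311 0.03  ] [0.4715 0.1315 0.03  ]
fscrew 0.04 [0.4737 0.1333 0.04  ] [0.4716 0.1343 0.04  ]
fscrew 0.056 [0.4737 0.1367 0.056 ] [0.4717 0.139  0.056 ]
jawcorner 0.02 [0.5354 0.1475 0.02  ] [0.5343 0.1454 0.02  ]
jawcorner 0.03 [0.5332 0.1489 0.03  ] [0.5314 0.1475 0.03  ]
jawcorner 0.04 [0.5311 0.1504 0.04  ] [0.5284 0.1496 0.04  ]
jawcorner 0.056 [0.5276 0.1528 0.056 ] [0.5237 0.1529 0.056 ]
jawcorner2 0.02 [0.5507 0.1425 0.02  ] [0.5536 0.1373 0.02  ]
jawcorner2 0.03 [0.548  0.1441 0.03  ] [0.5497 0.1398 0.03  ]
jawcorner2 0.04 [0.5453 0.1457 0.04  ] [0.5458 0.1422 0.04  ]
jawcorner2 0.056 [0.541  0.1484 0.056 ] [0.5396 0.1462 0.056 ]
disc [0.5774 0.1175 0.041 ] [0.5772 0.1176 0.041 ]
discTop [0.5675 0.1305 0.052 ] [0.5659 0.1315 0.052 ]
hubrear bottomleft [0.6026 0.098  0.026 ] top [0.6037 0.0971 0.052 ] hub front top [0.6806 0.1022 0.052 ] jaw face bottom/hub side [0.6961 0.0868 0.026 ] face top far [0.6669 0.1563 0.056 ] near [0.6937 0.0977 0.056 ]
disc p vs hub [0.5935 0.1078 0.041 ]
```

The frame slipped back about 2 mm on squeezing, so the squeezed tool at notch 0 should read x≈0.481. Now I'll slide forward and watch the force.

Request:
play_rows(
  moves=[
    [[0,4,0,0,0,0],[0,6,0,0,0,0],[0,6,0,0,0,0],[0,5,0,0,0,0],[0,3,0,0,0,0]],
  ],
)

```text
time_s: 14.5
position: [0.5031, 0.1113, 0.0806]
tcp_rot: [[-0.079, 0.997, -0.002], [0.997, 0.079, -0.001], [-0.001, -0.002, -1.0]]
force: [-0.4, -3.5, 7.8]
opening: 0.405
grasp_force: 30.0
```

Request:
play_rows(
  moves=[
    [[0,2,0,0,0,0],[0,2,0,0,0,0],[0,2,0,0,0,0],[0,2,0,0,0,0],[0,0,0,0,0,0]],
  ],
)

```text
time_s: 15.0
position: [0.511, 0.1118, 0.0806]
tcp_rot: [[-0.079, 0.997, -0.001], [0.997, 0.079, -0.001], [-0.001, -0.002, -1.0]]
force: [0.4, -2.2, 8.3]
opening: 0.407
grasp_force: 30.0
```

```bash
python3 - <<'E'
from h import *
np.set_printoptions(precision=4,suppress=True)
p=bot.capture("wrist");s=bot.read_state();print(s["position"],s["time_s"],s["force"],s["moment"],s["opening"],s["grasp_force"])
np.savez("w8",**{k:p[k] for k in("R","t","fx","fy","cx","cy","image")})
cv2.imwrite("pics/w8.png",cv2.resize(p["image"][60:270,260:560],None,fx=2.6,fy=2.6,interpolation=cv2.INTER_CUBIC))
E
```

```text
[0.5109 0.1118 0.0806] 15.05 [ 0.0599 -3.1878  7.58  ] [-0.4448 -0.282  -0.2358] 0.40649742679044876 29.966843185247853
```

View pics/w8.png

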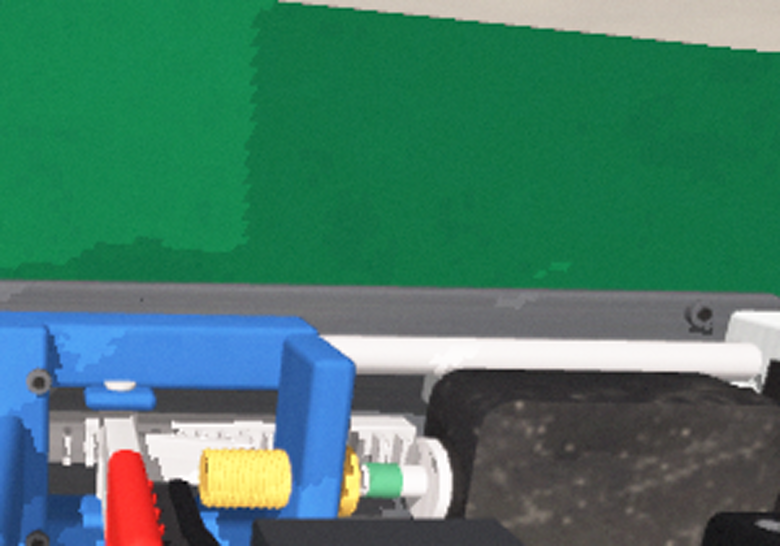

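The pad is just about to touch the hub (disc edge at 450, hub rear at 440). I'll continue in small steps, watching the x force.

Request:
play_rows(
  moves=[
    [[-0.3,1.5,0,0,0,0],[0,1.5,0,0,0,0],[0,0,0,0,0,0]],
  ],
)

```text
time_s: 15.35
position: [0.5137, 0.112, 0.0806]
tcp_rot: [[-0.079, 0.997, -0.002], [0.997, 0.079, -0.001], [-0.0, -0.002, -1.0]]
force: [-1.0, -1.9, 8.7]
opening: 0.401
grasp_force: 30.0
```

Request:
play_rows(
  moves=[
    [[-0.2,1.5,0,0,0,0],[0,1.5,0,0,0,0],[0,0,0,0,0,0]],
  ],
)

```text
time_s: 15.65
position: [0.5167, 0.1121, 0.0806]
tcp_rot: [[-0.079, 0.997, -0.002], [0.997, 0.079, -0.0], [-0.0, -0.002, -1.0]]
force: [-0.9, -1.6, 8.8]
opening: 0.406
grasp_force: 30.0
```

Request:
play_rows(
  moves=[
    [[0,1,0,0,0,0],[0,1,0,0,0,0],[0,0,0,0,0,0]],
  ],
)

```text
time_s: 15.95
position: [0.5186, 0.1122, 0.0806]
tcp_rot: [[-0.079, 0.997, -0.002], [0.997, 0.079, -0.0], [-0.0, -0.002, -1.0]]
force: [-1.1, -2.0, 8.8]
opening: 0.405
grasp_force: 30.0
```

Request:
play_rows(
  moves=[
    [[0,1,0,0,0,0],[0,1,0,0,0,0],[0,0,0,0,0,0]],
  ],
)

```text
time_s: 16.25
position: [0.5205, 0.1124, 0.0806]
tcp_rot: [[-0.079, 0.997, -0.002], [0.997, 0.079, -0.0], [-0.0, -0.002, -1.0]]
force: [-0.3, -2.1, 8.5]
opening: 0.406
grasp_force: 30.0
```

Request:
play_rows(
  moves=[
    [[0,1,0,0,0,0],[0,1,0,0,0,0],[0,0,0,0,0,0]],
  ],
)

```text
time_s: 16.55
position: [0.5219, 0.1125, 0.0806]
tcp_rot: [[-0.079, 0.997, -0.004], [0.997, 0.079, -0.001], [-0.0, -0.004, -1.0]]
force: [-2.2, -2.4, 8.7]
opening: 0.407
grasp_force: 30.0
```

Request:
play_rows(
  moves=[
    [[0,1,0,0,0,0],[0,1,0,0,0,0],[0,0,0,0,0,0]],
  ],
)

```text
time_s: 16.85
position: [0.5232, 0.1126, 0.0806]
tcp_rot: [[-0.079, 0.997, -0.005], [0.997, 0.079, -0.001], [-0.0, -0.005, -1.0]]
force: [-3.4, -1.8, 9.5]
opening: 0.412
grasp_force: 30.0
```

Request:
play_rows(
  moves=[
    [[0,1,0,0,0,0],[0,1,0,0,0,0],[0,0,0,0,0,0]],
  ],
)

```text
time_s: 17.15
position: [0.5245, 0.1126, 0.0806]
tcp_rot: [[-0.08, 0.997, -0.006], [0.997, 0.08, -0.001], [-0.0, -0.006, -1.0]]
force: [-4.9, -3.2, 11.7]
opening: 0.407
grasp_force: 30.0
```

Contact starts near x≈0.5204, which is about 39.3 mm of travel. Notch 8 at 48 mm would then give about 8.5 N, so I need x≈0.533 before letting go.

Request:
play_rows(
  moves=[
    [[0,1.5,0,0,0,0],[0,1.5,0,0,0,0],[0,1,0,0,0,0],[0,0,0,0,0,0]],
  ],
)

```text
time_s: 17.55
position: [0.527, 0.1128, 0.0805]
tcp_rot: [[-0.08, 0.997, -0.009], [0.997, 0.08, -0.001], [-0.001, -0.009, -1.0]]
force: [-6.2, -3.9, 13.8]
opening: 0.406
grasp_force: 30.0
```

Request:
play_rows(
  moves=[
    [[0,1.5,0,0,0,0],[0,1.5,0,0,0,0],[0,1,0,0,0,0],[0,0,0,0,0,0]],
  ],
)

```text
time_s: 17.95
position: [0.5294, 0.113, 0.0804]
tcp_rot: [[-0.08, 0.997, -0.013], [0.997, 0.08, -0.002], [-0.001, -0.013, -1.0]]
force: [-7.6, -5.0, 15.1]
opening: 0.408
grasp_force: 30.0
```

```bash
python3 - <<'E'
from h import *
np.set_printoptions(precision=4,suppress=True)
p=bot.capture("wrist");s=bot.read_state();print(s["position"],s["time_s"],s["force"],s["opening"],s["grasp_force"])
np.savez("w9",**{k:p[k] for k in("R","t","fx","fy","cx","cy","image")})
cv2.imwrite("pics/w9.png",cv2.resize(p["image"][60:270,240:540],None,fx=2.6,fy=2.6,interpolation=cv2.INTER_CUBIC))
E
```

```text
[0.5294 0.113  0.0804] 18.0 [-8.8116 -4.593  14.9428] 0.4103244132449689 29.992592744529247
```

View pics/w9.png

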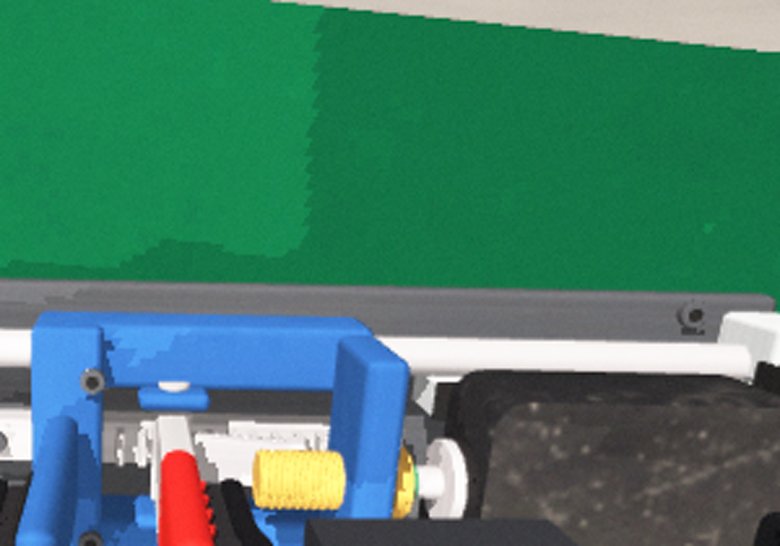

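Rim is partway onto the green ring (414,480), consistent with about 8 mm of compression. I'll check the frame's displacement from the screw features.

```bash
python3 - <<'E'
from h import *
np.set_printoptions(precision=4,suppress=True)
q=dict(np.load("w6.npz"));w7=dict(np.load("w7.npz"));w8=dict(np.load("w8.npz"));w9=dict(np.load("w9.npz"))
z=.027;K=2.6
print("w6",onz(q,(230+95/2,140+83/1.9),z),"base",onz(q,(230+62/2,140+42/1.9),.008),"base2",onz(q,(230+545/2,140+49/1.9),.008))
print("w7",onz(w7,(230+45,90+(468-247)/1.9),z),"base",onz(w7,(230+53/2,90+(411-247)/1.9),.008))
print("w8",onz(w8,(260+39/K,60+381/K),z),"base2",onz(w8,(260+700/K,60+315/K),.008))
print("w9",onz(w9,(240+92/K,60+381/K),z),"base2",onz(w9,(240+692/K,60+315/K),.008))
E
```

```text
w6 [0.4736 0.1305 0.027 ] base [0.4568 0.1457 0.008 ] base2 [0.6821 0.1602 0.008 ]
w7 [0.4715 0.1306 0.027 ] base [0.4568 0.1461 0.008 ]
w8 [0.5033 0.1324 0.027 ] base2 [0.6815 0.1599 0.008 ]
w9 [0.5213 0.1336 0.027 ] base2 [0.6814 0.1601 0.008 ]
```

Request:
play_rows(
  moves=[
    [[0,1.5,0,0,0,0],[0,1.5,0,0,0,0],[0,1.5,0,0,0,0],[0,1.2,0,0,0,0],[0,0,0,0,0,0]],
  ],
)

```text
time_s: 18.5
position: [0.5328, 0.1132, 0.0803]
tcp_rot: [[-0.081, 0.997, -0.018], [0.997, 0.081, -0.002], [-0.001, -0.018, -1.0]]
force: [-12.6, -6.0, 18.7]
opening: 0.408
grasp_force: 30.0
```

Request:
play_rows(
  moves=[
    [[0,0,0,0,0,0],[0,0,0,0,0,0]],
  ],
  fingers=-0.14,
)

```text
time_s: 18.7
position: [0.5323, 0.1132, 0.08]
tcp_rot: [[-0.081, 0.997, -0.019], [0.997, 0.081, -0.002], [-0.001, -0.02, -1.0]]
force: [-10.8, -4.4, 16.7]
opening: 0.428
grasp_force: 10.7
```

Request:
play_rows(
  moves=[
    [[0,0,0,0,0,0],[0,0,0,0,0,0]],
  ],
  fingers=-0.09,
)

```text
time_s: 18.9
position: [0.5323, 0.1134, 0.0796]
tcp_rot: [[-0.081, 0.997, -0.02], [0.997, 0.081, -0.002], [-0.0, -0.02, -1.0]]
force: [-9.7, -4.8, 14.3]
opening: 0.452
grasp_force: 8.7
```

Request:
play_rows(
  moves=[
    [[0,0,0,0,0,0],[0,0,0,0,0,0]],
  ],
  fingers=-0.04,
)

```text
time_s: 19.1
position: [0.5326, 0.1134, 0.0794]
tcp_rot: [[-0.081, 0.997, -0.019], [0.997, 0.081, -0.002], [-0.0, -0.019, -1.0]]
force: [-9.7, -3.7, 10.2]
opening: 0.476
grasp_force: 8.0
```

Request:
play_rows(
  moves=[
    [[0,0,0,0,0,0],[0,0,0,0,0,0]],
  ],
  fingers=0.02,
)

```text
time_s: 19.3
position: [0.5329, 0.1135, 0.0791]
tcp_rot: [[-0.081, 0.997, -0.019], [0.997, 0.081, -0.002], [-0.0, -0.019, -1.0]]
force: [-8.3, -3.5, 8.9]
opening: 0.508
grasp_force: 7.0
```

Request:
play_rows(
  moves=[
    [[0,0,0,0,0,0],[0,0,0,0,0,0]],
  ],
  fingers=0.08,
)

```text
time_s: 19.5
position: [0.5336, 0.1137, 0.0788]
tcp_rot: [[-0.081, 0.997, -0.017], [0.997, 0.081, -0.001], [-0.0, -0.017, -1.0]]
force: [-6.9, -3.4, 7.1]
opening: 0.537
grasp_force: 5.3
```

Request:
play_rows(
  moves=[
    [[0,0,0,0,0,0],[0,0,0,0,0,0]],
  ],
  fingers=0.14,
)

```text
time_s: 19.7
position: [0.5348, 0.1138, 0.0788]
tcp_rot: [[-0.081, 0.997, -0.014], [0.997, 0.081, -0.001], [-0.0, -0.014, -1.0]]
force: [-4.9, -1.4, 3.4]
opening: 0.566
grasp_force: 3.7
```

Request:
play_rows(
  moves=[
    [[0,0,0,0,0,0],[0,0,0,0,0,0]],
  ],
  fingers=0.25,
)

```text
time_s: 19.9
position: [0.5371, 0.114, 0.0789]
tcp_rot: [[-0.081, 0.997, -0.009], [0.997, 0.081, -0.001], [-0.0, -0.009, -1.0]]
force: [-5.0, -1.9, 2.7]
opening: 0.616
grasp_force: 2.6
```

Request:
play_rows(
  moves=[
    [[0,0,0,0,0,0],[0,0,0,0,0,0],[0,0,0,0,0,0],[0,0,0,0,0,0],[0,0,0,0,0,0]],
  ],
  fingers=1,
)

```text
time_s: 20.4
position: [0.542, 0.1145, 0.0802]
tcp_rot: [[-0.08, 0.997, 0.001], [0.997, 0.08, 0.0], [0.0, 0.001, -1.0]]
force: [0.4, -0.4, -1.0]
opening: 0.959
grasp_force: 0.0
```

Request:
play_rows(
  moves=[
    [[0,0,-25,0,0,0],[0,0,-30,0,0,0],[0,0,-30,0,0,0],[0,0,0,0,0,0]],
  ],
)

```text
time_s: 20.8
position: [0.5445, 0.1146, 0.1691]
tcp_rot: [[-0.08, 0.997, 0.01], [0.997, 0.08, 0.0], [-0.001, 0.01, -1.0]]
force: [-0.0, -0.3, 1.0]
opening: 1.001
grasp_force: 0.0
```

```bash
python3 - <<'E'
from h import *
np.set_printoptions(precision=4,suppress=True)
p=bot.capture("wrist");s=bot.read_state();print(s["position"],s["time_s"],s["force"],s["opening"],s["grasp_force"])
np.savez("w10",**{k:p[k] for k in("R","t","fx","fy","cx","cy","image")})
cv2.imwrite("pics/w10.png",cv2.resize(p["image"][120:300,230:530],None,fx=2.6,fy=2.6,interpolation=cv2.INTER_CUBIC))
E
```

```text
[0.5431 0.1145 0.1672] 20.85 [ 0.5052  0.1182 -1.2363] 0.9969748369922486 0.0
```

View pics/w10.png

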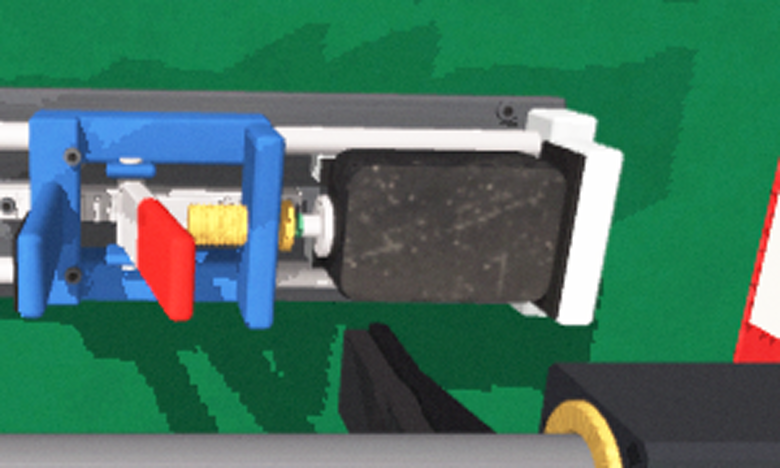

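The hub is against the fixed jaw, the lever is back and the rim stands on the green ring (298,222). I'll check the displacement against notch 48, and the lever tilt.

```bash
python3 - <<'E'
from h import *
np.set_printoptions(precision=4,suppress=True)
p=dict(np.load("w10.npz"));q=dict(np.load("w6.npz"));K=2.6
f=lambda u,v,z:onz(p,(230+u/K,120+v/K),z); a=onz(q,(230+95/2,140+83/1.9),.027); b=onz(q,(230+545/2,140+49/1.9),.008)
S=f(72,157,.027);B=f(507,112,.008);print(S,B,"disp",(S-a)-(B-b))
g=lambda u,v,z:onz(q,(230+u/2,140+v/1.9),z)
print("post->lever gap at top: now",f(180,318,.1)-f(28,316,.1),"start",g(192,208,.1)-g(69,205,.1))
print("hub rear/front top",f(345,280,.052),f(562,280,.052),"green",f(297,224,.041),f(304,224,.041),"jawfront->disc",f(332,224,.041)-f(284,224,.041))
E
```

```text
[0.52   0.1337 0.027 ] [0.6817 0.1598 0.008 ] disp [0.0468 0.0036 0.    ]
post->lever gap at top: now [0.0431 0.0026 0.    ] start [0.0428 0.0022 0.    ]
hub rear/front top [0.6173 0.1033 0.052 ] [0.6921 0.109  0.052 ] green [0.6007 0.1189 0.041 ] [0.6031 0.1191 0.041 ] jawfront->disc [0.0168 0.0013 0.    ]
```

```bash
python3 -c "
from rig import bot
print(bot.hand_in())"
```

```text
the job is handed in; nothing more can be done
None
```

The hub lies flat on the rests and is clamped against the fixed jaw. The latch is in notch 8 (48 mm on), the pad presses with an estimated 8 N, the lever is free and the robot is clear. The job is handed in; no verdict came back.

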